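# Shut and lock the dust-box hatch of a shoe finisher

### The arm

A 7-joint arm with a two-finger parallel gripper is mounted at the origin on the work surface. World frame = base frame: x ahead of the robot, y to its left, z up, the work surface at z = 0. Lengths are in mm, angles in rad, forces in N, time in s.
With the tool pointing down it reaches from about 400 to 875 mm from the base axis. Payload 4.4 kg.
Tool frame: the origin (TCP) lies on the centre line of the jaws, within the pads' length; the fingertips stand 11 mm ahead of it and the grasp point (between the pads) lies 8 mm behind it (bot.tip_extent is the distance from the TCP to the fingertips, in mm); z points along the fingers, y is the line along which they close (so a half turn about z gives the same grasp; the last joint's range is limited). The gripper opens to 85 mm and grips with 20 to 120 N. Pads are 22 mm wide; open, the fingers measure 114 mm over their backs; the gripper's body (76 mm by 85 mm) begins 54 mm behind the grasp point. The pads swing forward as they close: fully open they stand 13 mm farther back than shut.
Start: joints at [-1.286, 0.628, 0.038, 1.517, -0.027, 0.996, -0.02], TCP at [223.349, 610.437, 242.313] pointing down, gripper open.
Joint ranges: [-3.06, 3.06], [-0.37, 2.12], [-1.25, 1.32], [0.18, 2.47], [-1.1, 4.24], [0.23, 1.98], [-2.94, 2.94]. Speed limits (rad/s): [2.57, 2.57, 3.14, 3.14, 3.14, 3.14, 3.14].

### API

Orientations are given as a rotation vector (axis times angle).
In Python, from workcell import observe, imaging, bot gives the robot as it stands.
- The arm moves only by the shell command python3 -m handwheel 'ROWS' [FORCE]. ROWS is JSON, a list of rows, each a list of 7 numbers: the shift along the tool's x, y, z in mm, then the turn, a rotation vector about the tool's x, y, z in degrees, then the finger opening in mm, from 0 to 85.4. In form: [[dx, dy, dz, rx, ry, rz, claw], ...]. A call has 1 to 10 rows; each row shifts and turns the commanded pose from where the row before left it, along the tool's axes as they then stand; what a row does not reach is not made up. A row lasts 1/8 s, in which the tool goes at most 62.5 mm and 10.7 degrees, less where a joint would pass 70% of its speed; a pose out of reach is approached as far as the arm can. A call with a gripper value outside its range is refused whole. The fingers move at their own pace and stop on an object; FORCE is the grip in N (left out, the last holds). Time passes only in rows, so rows that do not move let the fingers close. It gives the time, the measured TCP pose, the force, the opening and the grip force at its end, in the units of the state.
- observe(): the state, without advancing time (a new reading comes with each control period).
- imaging.read_camera(name): name is "scene" or "side" or "wrist"; returns the picture (480x640x3 uint8, red, green, blue); there is no depth.
- imaging.calibration(name): a dict with "intrinsics" (3x3 intrinsics, pixels), "extrinsics" (4x4, takes a point from world to camera coordinates); the wrist camera has in their place "tool_from_camera" (4x4, takes a point from camera to tool coordinates, whose origin is the TCP and whose axes are the flange's). Camera axes: x right, y down, z forward; pixel columns grow to the right and rows downward; lengths in mm; the calibration is good to about 2 mm. The wrist camera is an equidistant fisheye: a pixel r from the principal point sees the ray r / f radians off the axis. A picture is of the moment at which its call begins: read the wrist's pose just before it. calibration takes no time and is no camera call.
- bot.finish_job(): hands the job in; it is judged then, once.
The state is a dict: "t": time; "joints": joint angles; "dq": joint speeds; "joint_torque": joint torques, N m; "tool_pos": TCP position; "tcp_rot": TCP orientation; "ft_force": force on the tool from outside, world axes, zero at the start; "ft_torque": the same for the moment, N m; "opening": opening from 0.0 (shut) to 1.0 (fully open); "finger_force": force on a finger pad.
Only numpy, scipy, OpenCV 4.12 (cv2) and the standard library are available. Lean on these libraries where they do the work, as an engineer would, in place of code of your own. Each camera call takes 0.05 s, during which the arm holds its last target. There are 200 camera calls.

### The job

One of the two dust boxes on the cobbler's bench has its hatch standing ajar. Push that hatch down fully shut with the fingertips, then set a fingertip in the slot of its round lock and turn it a quarter turn clockwise to the stop, so that its slot lies crosswise like the locked one next door. Do not lift the hatch open further, leave the other box locked, do not push or pick up the things around, and finish with the hand clear.

Things in the scene. Friction and masses are not known exactly. Their poses are not given: they have to be found in the camera images.
- box_ajar: The dust box whose hatch stands ajar: a fixed green steel box 210 (x) x 170 (y) x 100 mm (z). Origin: centre of its underside, on the bench; +x points to its hinge side, away from the robot give or take a yaw of 0.22 rad; z up. A hose spigot sticks out 50 mm behind its +x wall. It may be the left or the right box.
- hatch (a joint): Opening angle of its hatch, rad: 0 = shut flush (hard stop); starts at 0.3 to 0.45. A grey plate 200 x 166 x 8 mm hinged along the box's far top edge (box frame x = +105, z = 100 mm), free edge towards the robot. Stiff hinge: stays where left, takes some 2 to 3 N at the free edge to push down.
- hatch_press (a point): Point on the hatch's upper face, on the 36 mm wide bare strip between its free edge and the collar of the lock; 182 mm from the hinge line along the hatch and 8 mm above the hatch's underside; with the hatch shut it lies 108 mm above the bench. Axes turn with the hatch: x towards the hinge, z out of its upper face.
- hatch_hinge (a point): Middle of the hatch's hinge line, at the plate's underside. Axes as hatch_press; y runs along the hinge. 115 mm from this line is the lock's axis; round the lock disc stands a fixed steel collar on the hatch, 98 mm outside, 88 mm inside, 18 mm high like the disc, which closes off the slot's ends.
- lock (a joint): Turn of that hatch's lock, rad: 0 = free, grows CLOCKWISE seen from above to a hard stop at 1.571 = locked. Starts at 0 to 0.3. Stiff, stays where left; takes about 0.08 N m (4 N at 20 mm from the axis). Its cam below swings under a keeper lip at the box's front wall; if the hatch is not fully down the cam hits or overrides the lip and cannot lock.
- lock_slot (a point): Centre of that lock's slot, on the lock's axis, at the slot floor, level with the hatch's upper face (shut: 108 mm above the bench, box frame x = -10, y = 0 mm). The lock is an aluminium disc 84 mm across, 18 mm high, split right across by a straight slot 32 mm wide and 18 mm deep. x axis along the slot, z the lock's axis. Slot fore-and-aft (square to the hinge) = 0; crosswise = locked.
- box_shut: The neighbouring identical dust box, fixed, same frame and sizes; its hatch is shut and locked already.
- other_hatch (a joint): Opening of the neighbour's hatch, 0 = shut; starts shut.
- other_lock (a joint): Turn of the neighbour's lock; starts locked, about 1.57.
- glue: small yellow glue bottle, 36 mm across, 100 mm tall, standing between the two dust boxes. Loose. Origin: centre of its underside
- polish: flat round polish tin, 55 mm across, 26 mm high. Loose. Origin: centre of its underside
- hammer: hammer lying on the bench. Loose. Origin: on the handle's line, under the tool
- brush: hand brush lying on the bench. Loose. Origin: on the handle's line, under the tool
- last: wooden shoe last, about 200 mm long, 80 mm high. Loose. Origin: centre of its underside
- tacks: open steel cup for tacks, 66 mm across, 50 mm high. Loose. Origin: centre of its underside
- heel: black rubber heel block, 70 x 65 x 24 mm. Loose. Origin: centre of its underside

How it is judged (in metres and radians):
On the way, in this order (a step that is already met when the one before it is completed fails the run):
1. the hatch is pushed shut (within 0.03 rad), the lock not yet turned (value of joint hatch below 0.03 rad and value of joint lock below 0.9 rad), for 0.1 s.
2. the lock is turned to the stop (past 1.4 rad) with the hatch shut (value of joint hatch below 0.03 rad and value of joint lock above 1.4 rad), for 0.1 s.
At the end, for the whole second after the job is handed in: The hatch that stood ajar is shut (within 0.03 rad) and its lock turned past 1.4 rad (the stop is at 1.57); the other hatch is still shut (within 0.03 rad) and locked (past 1.4 rad); no loose thing is more than 30 mm from where it stood (all of step 2 and value of joint other_hatch below 0.03 rad and value of joint other_lock above 1.4 rad and distance of each of glue, polish, hammer, brush, last, tacks, heel from where it was at the start of the episode below 0.03 m); the robot touches nothing.
It fails at once if the hatch is lifted further open (past 0.5 rad) (value of joint hatch above 0.5 rad).
It fails at once if the neighbouring box is unlocked or opened (value of joint other_lock below 1.4 rad or value of joint other_hatch above 0.03 rad).
It fails at once if a bystander is pushed away, picked up or knocked over (moved over 30 mm) (distance of any of glue, polish, hammer, brush, last, tacks, heel from where it was at the start of the episode above 0.03 m).
It also fails if it takes over 43 s, if anything falls off the work surface, if the arm or the gripper's body presses on something with over 40 N, if the wrist force passes 120 N, or if a joint passes its speed limit or range.

## Working session

There is one attempt and no reset: what is moved stays moved. The work goes in short steps, Python scripts to look and compute and a shell command to move; the robot and the scene stay as the last step left them, time stands still between calls to the robot, and variables do not carry over. Pictures are saved under pics/ and viewed, at most 10 in all, crops included, and the job is handed in when it is done.

```bash
mkdir -p pics
python3 - <<'E'
from workcell import observe, imaging, bot
import cv2,numpy as np
for n in ("scene","side"):
    im=imaging.read_camera(n); cv2.imwrite(f"pics/{n}0.png",im[:,:,::-1])
    c=imaging.calibration(n); print(n,np.round(c["intrinsics"],1).tolist(),np.round(c["extrinsics"],4).tolist())
print(imaging.calibration("wrist")); print(observe())
E
```

```text
scene [[508.4, 0.0, 320.8], [0.0, 508.4, 242.6], [0.0, 0.0, 1.0]] [[-0.9019, 0.4319, 0.0062, 495.9855], [0.2989, 0.6344, -0.7129, -108.9122], [-0.3118, -0.6411, -0.7012, 1274.805], [0.0, 0.0, 0.0, 1.0]]
side [[474.9, 0.0, 314.5], [0.0, 474.9, 246.2], [0.0, 0.0, 1.0]] [[-0.9778, -0.2091, -0.0123, 542.4049], [-0.1173, 0.5953, -0.7949, 125.692], [0.1735, -0.7758, -0.6066, 992.2763], [0.0, 0.0, 0.0, 1.0]]
{'intrinsics': array([[371.64829954,   0.        , 324.36220521],
       [  0.        , 371.64829954, 238.07323234],
       [  0.        ,   0.        ,   1.        ]]), 'tool_from_camera': array([[ 8.61412353e-04, -9.54464443e-01, -2.98323458e-01,
         7.77774120e+01],
       [ 9.99999617e-01,  7.76078333e-04,  4.04503388e-04,
        -4.60039067e-01],
       [-1.54561729e-04, -2.98323693e-01,  9.54464746e-01,
        -1.31557482e+02],
       [ 0.00000000e+00,  0.00000000e+00,  0.00000000e+00,
         1.00000000e+00]])}
{'t': 0.1, 'joints': array([-1.28578713,  0.6292608 ,  0.03842331,  1.51826966, -0.02698737,
        0.99629205, -0.01997093]), 'dq': array([ 0.00144876, -0.0031947 , -0.00105982, -0.00279192,  0.00052989,
       -0.00105242,  0.00059621]), 'joint_torque': array([ 3.67660483e-03, -5.64539981e+01,  1.23068266e+00, -1.93974978e+01,
        1.13075131e-02,  5.36323365e-03, -1.42092298e-05]), 'tool_pos': array([223.15462665, 609.91754455, 241.47545668]), 'tcp_rot': array([-5.48096454e-01, -3.09312251e+00,  2.65272959e-03]), 'ft_force': array([-0.51140774,  0.56715912, -0.78321224]), 'ft_torque': array([-0.05812705, -0.01489921, -0.03267513]), 'finger_force': 0.0, 'opening': 0.9990329546013237}
```

View pics/scene0.png

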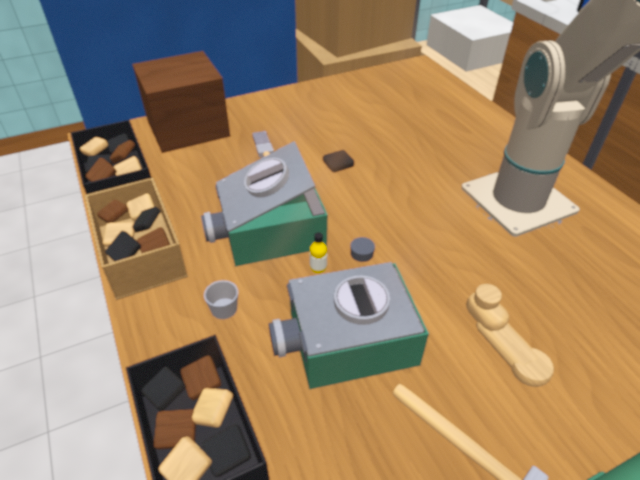

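View pics/side0.png

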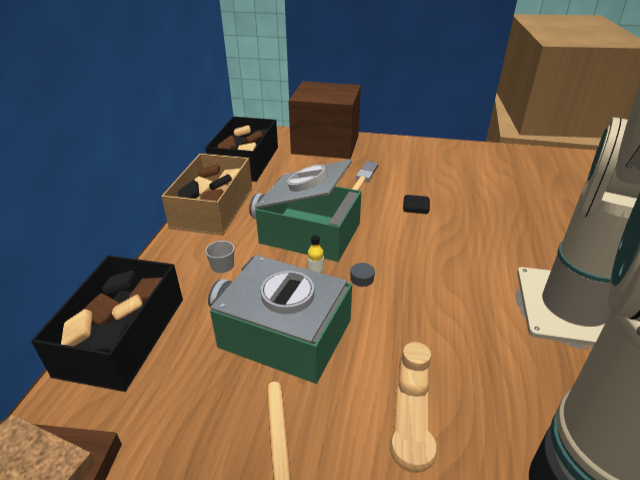

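Run:
```python
import cv2
a=cv2.imread("pics/scene0.png")[140:265,200:335]; b=cv2.imread("pics/side0.png")[150:260,240:370]
cv2.imwrite("pics/c1.png",cv2.resize(a,None,fx=4.5,fy=4.5,interpolation=cv2.INTER_CUBIC))
cv2.imwrite("pics/c2.png",cv2.resize(b,None,fx=5,fy=5,interpolation=cv2.INTER_CUBIC))
```

```text
(no output)
```

View pics/c1.png

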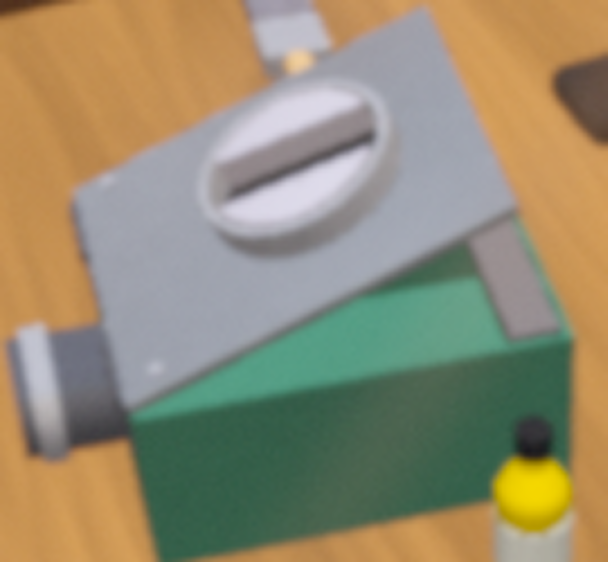

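View pics/c2.png

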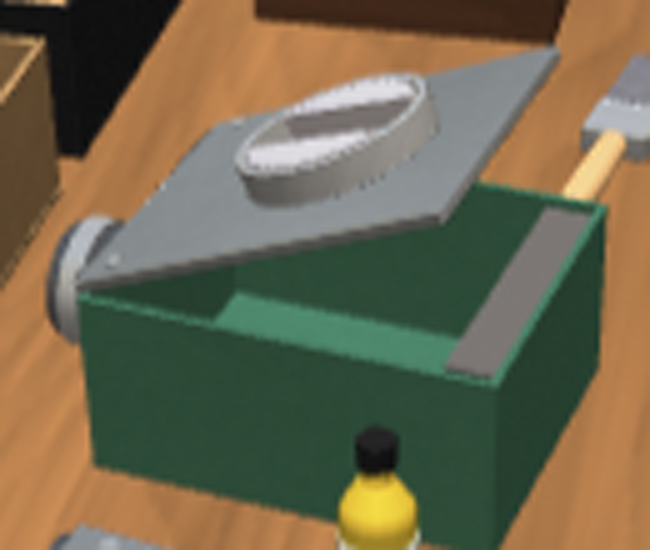

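```bash
cat > h.py <<'E'
from workcell import observe, imaging, bot
import cv2,numpy as np
from scipy.optimize import least_squares
from scipy.spatial.transform import Rotation as R
C={n:imaging.calibration(n) for n in ("scene","side")}
def proj(n,P):
    c=C[n]; q=(c["extrinsics"]@np.r_[P,1])[:3]; q=c["intrinsics"]@q; return q[:2]/q[2]
def ray(n,u):
    c=C[n]; E=c["extrinsics"]; d=E[:3,:3].T@np.linalg.solve(c["intrinsics"],np.r_[u,1]); return -E[:3,:3].T@E[:3,3],d
E
python3 - <<'E'
from h import *
sc=lambda u,v:np.array([200+u/4.5,140+v/4.5]); si=lambda u,v:np.array([240+u/5,150+v/5])
B=[("scene",sc(572,338),(-105,85,100)),("scene",sc(135,412),(105,85,100)),("scene",sc(160,558),(105,85,0)),
("side",si(497,382),(-105,85,100)),("side",si(80,290),(105,85,100)),("side",si(606,206),(-105,-85,100)),("side",si(95,466),(105,85,0)),("side",si(497,548),(-105,85,0))]
# hatch: free corners top
Hh=[("scene",sc(427,8),(-200,-83,8)),("scene",sc(516,205),(-200,83,8)),("side",si(557,48),(-200,-83,8)),("side",si(440,220),(-200,83,8))]
def hat(p,a): # hatch->box
    x,y,z=p; c,s=np.cos(a),np.sin(a); return np.array([105+x*c+z*s, y, 100-x*s+z*c])
def bw(p,q): 
    c,s=np.cos(q[2]),np.sin(q[2]); return np.array([q[0]+c*p[0]-s*p[1],q[1]+s*p[0]+c*p[1],p[2]])
def f(q): return np.concatenate([proj(n,bw(p,q))-u for n,u,p in B]+[proj(n,bw(hat(p,q[3]),q))-u for n,u,p in Hh])
r=least_squares(f,[600,-150,0,.35],x_scale=[100,100,.1,.1]); q=r.x; print(q.round(3)); print(f(q).reshape(-1,2).round(1).tolist())
# slot edges on disc top plane
Rw=lambda p:bw(hat(p,q[3]),q)
o=Rw((0,0,26)); ex=Rw((1,0,26))-o; ey=Rw((0,1,26))-o; nz=np.cross(ex,ey)
for n,u in (("scene",sc(222,206)),("scene",sc(370,139)),("scene",sc(215,163)),("scene",sc(365,103)),("side",si(290,128)),("side",si(412,100))):
    c,d=ray(n,u); P=c+d*(((o-c)@nz)/(d@nz)); print(n,((P-o)@ex).round(1),((P-o)@ey).round(1))
print("press",Rw((-182,0,8)),"slot shut",bw((-10,0,108),q)); np.save("q.npy",q)
# glue, brush on box's -y side, tin
for nm,u,z in(("glue top",(318,238),100),("tin",(362,247),26),("heel",(339,159),24)):
    c,d=ray("scene",u); print(nm,(c+d*(z-c[2])/d[2]).round())
E
```

```text
[ 5.98343e+02 -1.53746e+02 -1.64000e-01  3.66000e-01]
[[0.8, -1.6], [-0.7, 0.5], [-0.7, 1.4], [-0.3, -0.3], [-0.9, 0.4], [0.2, -1.6], [-0.3, -1.0], [-1.1, 1.3], [0.6, -0.7], [1.1, 0.1], [0.9, 0.0], [0.6, -0.9]]
scene -73.9 11.1
scene -149.8 15.3
scene -76.7 -20.9
scene -153.8 -10.9
side -90.4 -2.3
side -154.5 -8.4
press [ 537.09696146 -143.5903815   172.60579496] slot shut [ 588.47734941 -152.11045468  108.        ]
glue top [560.   6. 100.]
tin [452.   3.  26.]
heel [ 346. -314.   24.]
```

```bash
python3 -m handwheel '[[-39,-42,0,0,0,0,0],[-39,-42,0,0,0,0,0],[-39,-42,0,0,0,0,0],[-39,-42,0,0,0,0,0],[-39,-42,0,0,0,0,0],[-39,-42,0,0,0,0,0],[-39,-42,0,0,0,0,0],[-39,-42,0,0,0,0,0],[-39,-42,0,0,0,0,0],[-39,-42,0,0,0,0,0]]'
cat >> h.py <<'E'
def need(x,y,z,yaw):
    "tool-frame shift (mm) and rz (deg) to tool-down pose with tool y at world angle yaw (deg)"
    s=observe(); M=R.from_rotvec(s["tcp_rot"]); d=M.inv().apply(np.array([x,y,z])-s["tool_pos"])
    a=np.radians(yaw); T=np.array([[np.sin(-a)*-1*-1,np.cos(a),0],[np.cos(a),np.sin(a),0],[0,0,-1]])
    ty=np.array([np.cos(a),np.sin(a),0]); tz=np.array([0,0,-1.]); T=np.c_[np.cross(ty,tz),ty,tz]
    rv=np.degrees((M.inv()*R.from_matrix(T)).as_rotvec())
    print("t",round(s["t"],2),"pos",s["tool_pos"].round(1),"F",s["ft_force"].round(1),"open",round(s["opening"],3),"j",s["joints"].round(2),"NEED",d.round(1),"rot",rv.round(1))
E
python3 -c "
from h import *; need(533,-143,230,80.6)"
```

```text
t: 1.35
tool_pos: [445.7, 80.3, 242.3]
tcp_rot: [0.548, 3.093, 0.0]
ft_force: [0.5, 1.1, -0.6]
opening: -0.005
finger_force: 0.0
t 1.35 pos [445.7  80.3 242.3] F [ 0.5  1.1 -0.6] open -0.005 j [-0.32  0.35  0.1   2.05 -0.05  0.75  1.04] NEED [-158.7 -179.7   12.3] rot [  0.    0.  -10.7]
```

```bash
python3 -m handwheel '[[-40,-45,3,0,0,0,0],[-40,-45,3,0,0,0,0],[-40,-45,3,0,0,0,0],[-39,-45,3,0,0,0,0],[0,0,0,0,0,-5.3,0],[0,0,0,0,0,-5.4,0],[0,0,0,0,0,0,0]]' >/dev/null
python3 - <<'E'
from h import *
need(533,-143,185,80.6)
cv2.imwrite("pics/s1.png",np.hstack([imaging.read_camera("scene")[90:290,180:380],imaging.read_camera("side")[80:280,220:420]])[:,:,::-1].repeat(2,0).repeat(2,1))
E
```

```text
t 2.23 pos [ 532.4 -141.8  229.9] F [-0.1  0.1  0.2] open 0.0 j [ 0.16  0.5   0.07  1.81 -0.05  0.83  1.66] NEED [-0.8 -1.1 44.9] rot [ 0.  -0.1 -0.1]
```

View pics/s1.png

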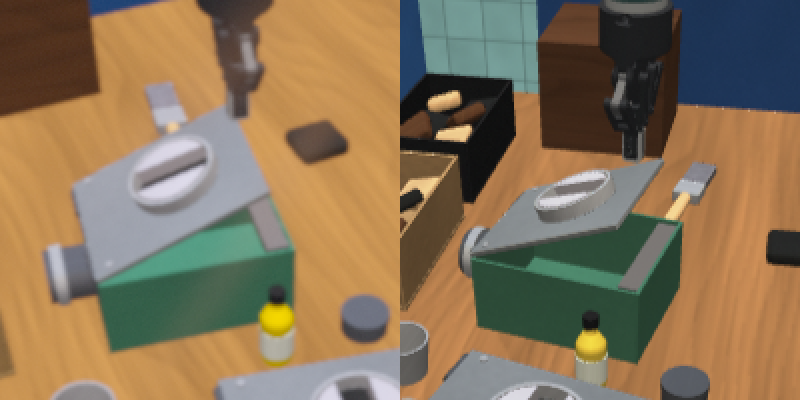

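```bash
python3 -m handwheel '[[0,0,18,0,0,0,0],[0,0,18,0,0,0,0],[1,0,9,0,0,0,0],[1,0,9,0,0,0,0],[1,0,9,0,0,0,0],[1,0,9,0,0,0,0],[1,0,9,0,0,0,0],[1,0,8,0,0,0,0],[1,0,8,0,0,0,0],[1,0,8,0,0,0,0]]' >/dev/null; python3 -c "
from h import *; need(524,-142,119,80.6)"
```

```text
t 3.58 pos [ 524.7 -140.4  124.7] F [-1.3  1.1  2.3] open 0.002 j [ 0.17  0.64  0.05  1.93 -0.06  0.57  1.67] NEED [ 0.4 -1.7  5.7] rot [ 0. -0. -0.]
```

```bash
python3 -m handwheel '[[0,0,4,0,0,0,0],[0,0,3,0,0,0,0],[0,0,2,0,0,0,0],[0,0,0,0,0,0,0]]' >/dev/null; python3 -c "
from h import *; need(524,-142,119,80.6)"
```

```text
t 4.08 pos [ 524.5 -140.4  118.8] F [-7.9  1.5 25.7] open -0.001 j [ 0.18  0.65  0.05  1.93 -0.06  0.56  1.67] NEED [ 0.3 -1.7 -0.2] rot [ 0.  0. -0.]
```

```bash
python3 -m handwheel '[[0,0,-20,0,0,0,0],[0,0,-40,0,0,0,0],[-20,-1,-20,0,0,0,0],[-20,-1,0,0,0,10,40],[0,0,0,0,0,10,40],[0,0,0,0,0,10,40],[0,0,0,0,0,10,40],[0,0,0,0,0,10,40],[0,0,0,0,0,10,40],[0,0,0,0,0,10,40]]' >/dev/null;python3 -m handwheel '[[0,0,0,0,0,10,40],[0,0,0,0,0,10,40],[0,0,0,0,0,5,40],[0,0,0,0,0,0,40]]' >/dev/null
python3 - <<'E'
from h import *
need(588.5,-152,200,-14.6)
s=observe(); w=imaging.read_camera("wrist"); np.savez("w1.npz",w=w,p=s["tool_pos"],r=s["tcp_rot"])
cv2.imwrite("pics/w1.png",w[:,:,::-1])
a=imaging.read_camera("scene")[130:280,190:340]; b=imaging.read_camera("side")[130:280,240:390]
cv2.imwrite("pics/s2.png",cv2.resize(np.hstack([a,b]),None,fx=2.66,fy=2.66,interpolation=cv2.INTER_CUBIC)[:,:,::-1])
E
```

```text
t 5.83 pos [ 564.4 -148.8  196.1] F [-0.7 -0.1 -0.3] open 0.467 j [-0.13  0.65  0.54  1.77 -0.43  0.85  0.36] NEED [ 2.8 24.1 -3.9] rot [0.  0.  0.3]
```

View pics/w1.png

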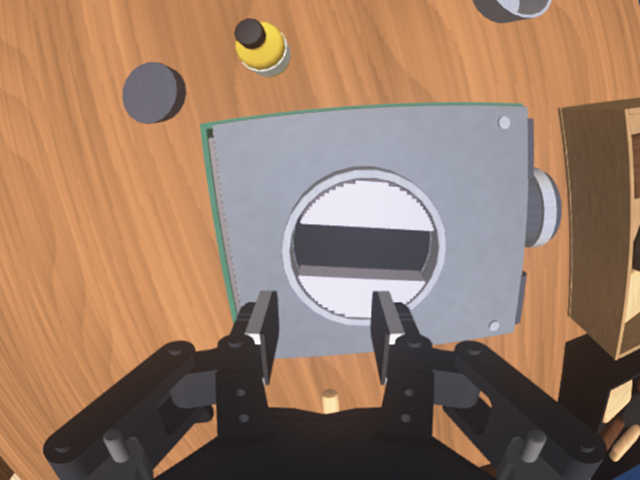

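View pics/s2.png

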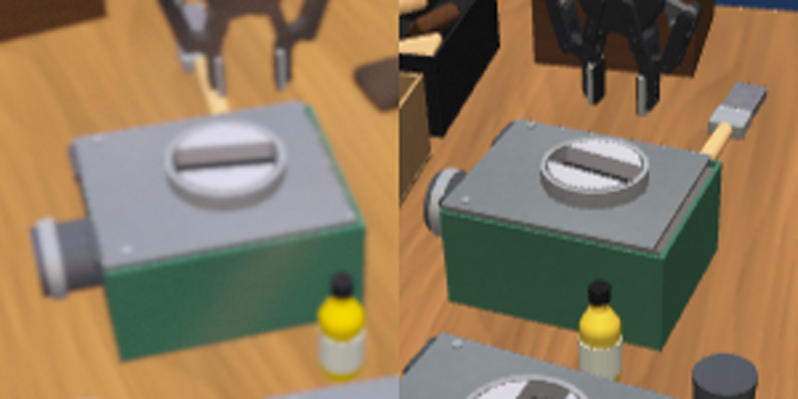

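Run:
```python
from h import *
d=np.load("w1.npz"); c=imaging.calibration("wrist"); K=c["intrinsics"]; T=c["tool_from_camera"]; M=R.from_rotvec(d["r"])
def pt(u,v,z):
    x=(np.array([u,v])-K[:2,2])/K[0,0]; th=np.hypot(*x); r=np.r_[x/th*np.sin(th),np.cos(th)]
    o=d["p"]+M.apply(T[:3,3]); r=M.apply(T[:3,:3]@r); return (o+r*(z-o[2])/r[2])[:2]
import cv2
g=cv2.cvtColor(d["w"],cv2.COLOR_RGB2GRAY); print(g[215:290:1,364].tolist())
col=[(282,246),(445,246),(364,167),(364,325)]
for u in [(300,224),(430,230),(303,278),(425,280)]+col: print(u,pt(*u,126).round(1))
P=np.array([pt(*u,126) for u in col]); print("ring mid",((P[0]+P[1])/2).round(1),((P[2]+P[3])/2).round(1))
a,b=pt(300,224,126),pt(430,230,126);e,f=pt(303,278,126),pt(425,280,126)
for p,q in((a,b),(e,f)): print(np.degrees(np.arctan2(*(q-p)[::-1])))
print("mid",((a+b+e+f)/4).round(1))
```

```text
[236, 236, 236, 236, 235, 236, 236, 236, 236, 238, 237, 207, 139, 85, 74, 76, 75, 76, 77, 75, 76, 75, 77, 74, 77, 76, 76, 74, 75, 76, 74, 74, 74, 75, 73, 74, 75, 74, 74, 74, 73, 75, 72, 75, 75, 71, 74, 74, 74, 74, 76, 73, 80, 107, 129, 130, 130, 129, 129, 130, 131, 130, 133, 167, 217, 236, 236, 235, 235, 235, 235, 234, 235, 235, 235]
(300, 224) [ 555.1 -124.4]
(430, 230) [ 626.9 -146.2]
(303, 278) [ 548.  -156.8]
(425, 280) [ 619.  -176.8]
(282, 246) [ 541.5 -134.5]
(445, 246) [ 634.5 -158.3]
(364, 167) [ 597.2 -101.9]
(364, 325) [ 576.4 -197.5]
ring mid [ 588.  -146.4] [ 586.8 -149.7]
-16.836912042666118
-15.754455977561733
mid [ 587.2 -151. ]
```

```bash
python3 -m handwheel '[[3,12,4,0,0,1.4,40],[0,12,15,0,0,0,40],[0,0,0,0,0,0,40]]' >/dev/null; python3 -c "
from h import *; need(587.5,-151.2,119,-16)"
```

```text
t 6.35 pos [ 588.  -152.1  175.3] F [-0.2  0.4 -0. ] open 0.472 j [-0.11  0.7   0.53  1.72 -0.45  0.85  0.35] NEED [ 0.7 -0.6 56.3] rot [-0.1  0.   0.2]
```

```bash
python3 -m handwheel '[[0.7,-0.6,15,0,0,0,40],[0,0,15,0,0,0,40],[0,0,10,0,0,0,40],[0,0,5,0,0,0,40],[0,0,4,0,0,0,40],[0,0,3,0,0,0,40],[0,0,0,0,0,0,40]]' >/dev/null; python3 -c "
from h import *; need(587.5,-151.2,119,-16)"
```

```text
t 7.22 pos [ 587.5 -151.4  125.3] F [ 1.3  0.6 -0.1] open 0.47 j [-0.09  0.77  0.49  1.76 -0.5   0.75  0.38] NEED [ 0.2 -0.1  6.3] rot [ 0.  -0.   0.2]
```

```bash
python3 -m handwheel '[[0,0,2.5,0,0,0,40],[0,0,2.5,0,0,0,40],[0,0,2,0,0,0,40],[0,0,0,0,0,0,40]]' >/dev/null; python3 -c "
from h import *; need(587.5,-151.2,119,-16)
cv2.imwrite('pics/s3.png',cv2.resize(np.hstack([imaging.read_camera('scene')[100:280,190:370],imaging.read_camera('side')[100:280,230:410]]),None,fx=2.2,fy=2.2)[:,:,::-1])"
```

```text
t 7.72 pos [ 587.3 -151.4  118.1] F [ 0.2  0.2 -0.7] open 0.469 j [-0.08  0.77  0.48  1.76 -0.5   0.73  0.39] NEED [ 0.2  0.1 -0.9] rot [-0.   0.   0.2]
```

View pics/s3.png

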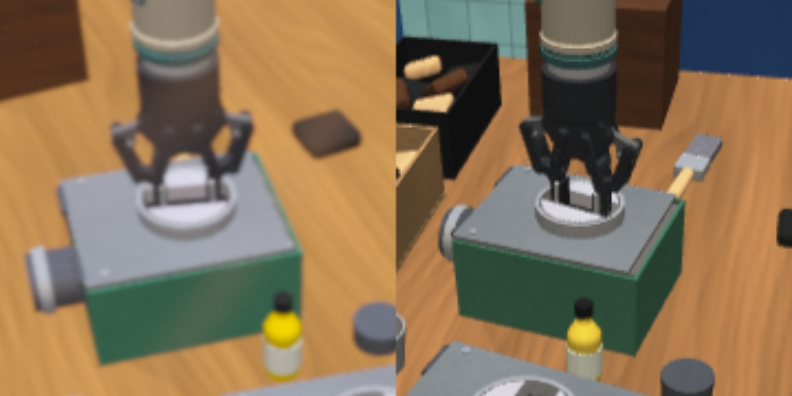

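Both fingertips sit inside the slot (about (185,195) in the scene half, (580,200) in the side half). Now the turn.

```bash
python3 -m handwheel '[[0,0,0,0,0,6,40],[0,0,0,0,0,6,40],[0,0,0,0,0,6,40],[0,0,0,0,0,6,40],[0,0,0,0,0,6,40],[0,0,0,0,0,6,40],[0,0,0,0,0,6,40],[0,0,0,0,0,6,40]]' >/dev/null; python3 -c "
from h import *; need(587.5,-151.2,118,-99.4);print(observe()['ft_torque'].round(2))"
```

```text
t 8.82 pos [ 588.4 -150.7  118.5] F [ 0.9 -0.7 -0.7] open 0.476 j [-0.21  0.84  0.71  1.76 -0.72  0.82 -0.26] NEED [-1.   0.   0.5] rot [-0.  -0.1 35.5]
[ 0.16 -0.23  0.11]
```

```bash
python3 -m handwheel '[[0,0,0,0,0,6,40],[0,0,0,0,0,6,40],[0,0,0,0,0,6,40],[0,0,0,0,0,6,40],[0,0,0,0,0,6,40],[0,0,0,0,0,5,40],[0,0,0,0,0,5,40],[0,0,0,0,0,0,40]]' >/dev/null; python3 -c "
from h import *; need(587.5,-151.2,118,-99.4);print(observe()['ft_torque'].round(2))"
```

```text
t 9.82 pos [ 588.3 -150.9  118.4] F [ 1.8  1.1 -0.5] open 0.463 j [-0.29  0.91  0.88  1.77 -0.88  0.91 -0.82] NEED [-0.7  0.5  0.4] rot [-0.  -0.1 -4.3]
[ 0.22 -0.42  0.01]
```

```bash
python3 -m handwheel '[[0,0,0,0,0,3,40],[0,0,0,0,0,3,40],[0,0,0,0,0,3,40],[0,0,0,0,0,0,40]]' >/dev/null; python3 -c "
from h import *; need(587.5,-151.2,118,-99.4);print(observe()['ft_torque'].round(2))"
```

```text
t 10.32 pos [ 588.5 -150.9  118.4] F [ 3.3  0.5 -1.7] open 0.468 j [-0.3   0.92  0.92  1.77 -0.91  0.94 -0.95] NEED [-0.8  0.6  0.4] rot [ -0.   -0.1 -13.1]
[ 0.21 -0.67  0.98]
```

The torque rose to 0.98 N m, so the lock is against its stop. I'll ease back within the clearance, lift out and check.

```bash
python3 -m handwheel '[[0,0,0,0,0,-5,40],[0,0,0,0,0,-5,40],[0,0,-10,0,0,0,40],[0,0,-15,0,0,0,40],[0,0,-30,0,0,0,40],[0,0,-40,0,0,0,40],[0,0,-40,0,0,0,40],[0,0,0,0,0,0,40]]' >/dev/null; python3 -c "
from h import *; need(587.5,-151.2,118,-99.4)
cv2.imwrite('pics/s4.png',cv2.resize(np.hstack([imaging.read_camera('scene')[130:330,190:390],imaging.read_camera('side')[130:330,210:410]]),None,fx=2,fy=2)[:,:,::-1])"
```

```text
t 11.32 pos [ 588.8 -153.1  257.6] F [0.2 0.4 0.4] open 0.474 j [-0.35  0.76  1.03  1.64 -0.7   1.14 -0.94] NEED [ -2.7  -1.7 139.6] rot [ 0.1 -0.4 -3.5]
```

View pics/s4.png

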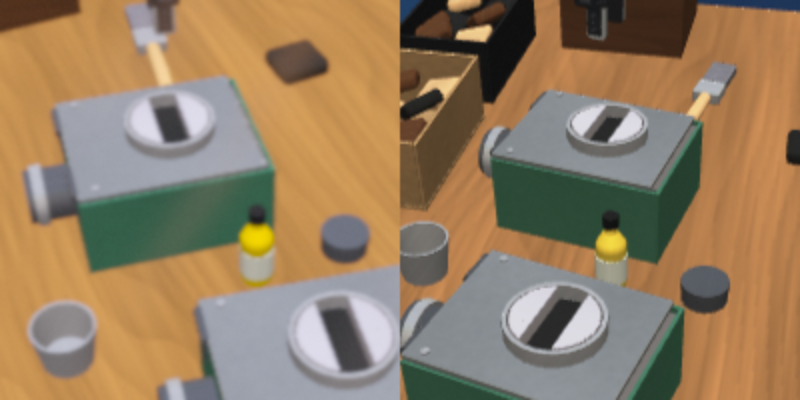

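The hatch is flush. Its slot at (168,120) in the scene half and (607,122) in the side half lies crosswise like the neighbour's, nothing else has moved, and the hand is clear.

```bash
python3 -c "
from workcell import bot; print(bot.finish_job())"
```

```text
the job is handed in; nothing more can be done
None
```

I pushed the hatch shut, turned its lock clockwise to the stop so the slot lies crosswise, and handed the job in at about 11 s with the hand clear; no verdict came back, but the last pictures show the neighbour still locked and nothing around visibly moved.

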